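Top up the oil filter's disc pack and lock its bayonet cover

ROBOT

A 6-joint arm with a two-finger parallel gripper is mounted at the origin on the work surface. World frame = base frame: x ahead of the robot, y to its left, z up, the work surface at z = 0. Lengths are in m, angles in rad, forces in N, time in s.
With the tool pointing down it reaches from about 0.25 to 0.775 m from the base axis. Payload 4 kg.
Tool frame: the origin (TCP) lies midway between the tips of the shut fingers; the grasp point (between the pads) lies 19 mm behind it (robot.grasp_offset is the distance from the TCP to the grasp point, in m); z points along the fingers, y is the direction in which the jaws open and shut (so a half turn about z gives the same grasp; the last joint's range is limited). The gripper opens to 94 mm and grips with 3 to 60 N. Pads are 16 mm wide; open, the fingers measure 119 mm over their backs; the gripper's body (75 mm by 177 mm) begins 78 mm behind the grasp point.
Start: joints at [1.113, 0.087, 1.371, -0, 1.684, -0.103], TCP at [0.191, 0.516, 0.206] pointing down, gripper open.
Joint ranges: [-3.1, 3.1], [-0.76, 2.03], [0.27, 2.55], [-1.08, 4.22], [0.17, 2.65], [-2.57, 2.57]. Speed limits (rad/s): [2.79, 2.79, 3.14, 3.14, 3.14, 3.14].

INTERFACE

Orientations are given as [roll, pitch, yaw] about the fixed x, y, z axes, in that order (R = Rz(yaw) Ry(pitch) Rx(roll)).
In Python, from bench import status, viewer, order, robot gives the robot as it stands. The module is installed in compiled form; this text tells all that it offers.
- The arm moves only by the tool move_arm, never from a script. Its argument "targets" is a list of rows, each a list of 3 entries, a list of its own where there are three numbers: the shift along the tool's x, y, z in mm, then the turn, a rotation vector about the tool's x, y, z in degrees, then the opening, from -1 (shut) to 1 (fully open). A call has 1 to 20 rows; each row is the pose to reach, as a shift and turn from the pose commanded when the call began, along the tool's axes at that moment; what a row does not reach only later rows make up. A row lasts 1/8 s, in which the tool goes at most 62.5 mm and 10.7 degrees, less where a joint would pass 70% of its speed; a pose out of reach is approached as far as the arm can. A call with a gripper value outside its range is refused whole. The fingers move at their own pace and stop on an object; the grip force is fixed at half the most. Time passes only in rows, so rows that repeat a pose let the fingers close. It gives the time, the measured TCP pose, the force and the opening at its end, in the units of the state.
- status.get_obs(): the state, without advancing time (a new reading comes with each control period).
- viewer.snapshot(name): name is "side" or "top" or "wrist"; returns the picture (400x640x3 uint8, red, green, blue); there is no depth.
- viewer.camera_model(name): a dict with "K" (3x3 intrinsics, pixels), "xyz" and "attitude" of the camera in the world; the wrist camera has in their place "T_tool_cam" (4x4, takes a point from camera to tool coordinates, whose origin is the TCP and whose axes are the flange's). Camera axes: x right, y up, looking along -z (the intrinsics and any distortion apply to the point x, -y, -z); pixel columns grow to the right and rows downward; lengths in m; the calibration is good to about 2 mm. The wrist camera is an equidistant fisheye: a pixel r from the principal point sees the ray r / f radians off the axis. A picture is of the moment at which its call begins: read the wrist's pose just before it. camera_model takes no time and is no camera call.
- order.close_job(): hands the job in, once; it reports no verdict.
The state is a dict: "time": time; "joint_positions": joint angles; "qvel": joint speeds; "joint_torque": joint torques, N m; "tool_pos": TCP position; "ee_rot": TCP orientation; "wrist_force": force on the tool from outside, world axes, zero at the start; "wrist_torque": the same for the moment, N m; "width": finger opening in m.
Only numpy, scipy, OpenCV 4.12 (cv2) and the standard library are available. Lean on these libraries where they do the work, as an engineer would, in place of code of your own. Each camera call takes 0.05 s, during which the arm holds its last target. There are 200 camera calls.

TASK

Open the oil filter pot: push its cover down against the spring, turn it back to line up with the pipe stubs, lift it off and put it aside. Stack every loose filter disc from the bench, hub up, flat and centred, on the used discs standing in the pot; the discs are brittle, so feel for the top of the pile and let go only when a disc rests on it, never letting one fall. Then put the cover back, push it down, turn it a quarter turn clockwise and let it spring up so that it is locked, leaving the other things on the bench as they are.

Things in the scene. Friction and masses are not known exactly. Their poses are not given: they have to be found in the camera images.
- pot_rim (a point): oil filter pot, fixed: round, bore 100 mm, wall 4 mm, floor 70 mm below the rim, two 34 mm pipe stubs along +x and -x. Point: centre of the pot's own rim, 88 mm above the bench; z up, x along the stubs. Used discs of the same kind stand on its axis and stay in; number and wear vary: their flat top hub is 20 to 36 mm below the rim (not reported).
- pot_notch (a point): point in the notch at the pot's +x, 13 mm below the rim, 60 mm off the axis. The flange round the pot (132 mm across, 6 to 20 mm below the rim) has a notch at +x and at -x, 36 degrees wide, that let the cover's lugs down. 80 degrees clockwise (from above) of each notch is a pocket in the flange's underside where a lug comes to rest, with a stop just beyond it.
- spring_ring (a joint): how far the spring-loaded steel ring on the pot's rim (inner 98, outer 108 mm) is pressed down, m: 0 free (top 14 mm above the rim), 0.007 with the cover locked, 0.014 fully down. About 9 N to start it, 17 N fully down, less the cover's weight.
- cover_handle (a point): the pot's bayonet cover, loose once unlocked, locked on at the start: aluminium hat, hollow, 148 mm across, 0.5 kg, with a bar handle 84 mm long (x), 16 mm wide (y), 34 mm high on its flat top. Point: centre of the handle, 97 mm above the cover's lower edge, 17 mm below the handle's top; z up. Fits over the flange with 4 mm of play all round.
- cover_lug (a point): lug inside the cover's lower edge, under the +x end of the handle, 64 mm off its axis; another under the -x end; each has 8 degrees of play in a notch. Handle along the stubs: cover goes on and off; resting on the free ring its handle point is 81 mm above the rim. Locked: handle 72 to 88 degrees clockwise of that, at 74 mm. To turn it, hold it down at 66 (bottom) to 70 mm.
- mat_top (a point): rubber mat 190 x 190 mm, 3 mm thick, on the bench: a clear place for the cover while it is off. Point: centre of its upper face.
- disc1_mid (a point): sintered bronze filter disc, up to four alike (None: not there): flat plate 88 mm across, 4 mm thick, with a square hub 28 x 28 mm, 12 mm high over all (8 mm above the plate), sides along x and y. Flat underside; discs stack hub to underside, 12 mm apart. 0.15 kg, starts flat on the bench, hub up. Point: on its axis, 6 mm above the underside; z along the axis.
- disc2_mid (a point): sintered bronze filter disc, up to four alike (None: not there): flat plate 88 mm across, 4 mm thick, with a square hub 28 x 28 mm, 12 mm high over all (8 mm above the plate), sides along x and y. Flat underside; discs stack hub to underside, 12 mm apart. 0.15 kg, starts flat on the bench, hub up. Point: on its axis, 6 mm above the underside; z along the axis.
- disc3_mid (a point): sintered bronze filter disc, up to four alike (None: not there): flat plate 88 mm across, 4 mm thick, with a square hub 28 x 28 mm, 12 mm high over all (8 mm above the plate), sides along x and y. Flat underside; discs stack hub to underside, 12 mm apart. 0.15 kg, starts flat on the bench, hub up. Point: on its axis, 6 mm above the underside; z along the axis.
- disc4_mid (a point): sintered bronze filter disc, up to four alike (None: not there): flat plate 88 mm across, 4 mm thick, with a square hub 28 x 28 mm, 12 mm high over all (8 mm above the plate), sides along x and y. Flat underside; discs stack hub to underside, 12 mm apart. 0.15 kg, starts flat on the bench, hub up. Point: on its axis, 6 mm above the underside; z along the axis.
- coupling: bystander: steel pipe socket standing on end, 48 mm across, 43 mm high; origin at its underside.
- diehead: bystander: round die head lying flat, 80 mm across, 42 mm high; origin at its underside.

How it is judged:
By the outcome, as a careful person would: the job done as asked, in the order asked, and still so for the second after the job is handed in, with the robot touching nothing.
Of disc1, disc2, disc3, disc4 only 2 to 4 are there at a start; the rules pass over those that are not, and their reading is None.
At some moment in a run one of disc1, disc2, disc3, disc4 may be knocked a few centimetres aside while the robot is not near it.
It also fails if it takes over 210 s, if anything falls off the work surface, if the arm or the gripper's body presses on something with over 40 N, if the wrist force passes 120 N, or if a joint passes its speed limit or range.

## Working session

There is one attempt and no reset: what is moved stays moved. The work goes in short steps, Python scripts to look and compute and a tool call to move; the robot and the scene stay as the last step left them, time stands still between calls to the robot, and variables do not carry over. Pictures are saved under pics/ and viewed, about 12 in all and at most 16, crops included, and the job is handed in when it is done.

Besides the shell and the picture viewer there is one more tool, called after "Emit:" in YAML: its name, and indented under it one key for each argument. move_arm: Moves the arm, as the interface text tells. Its arguments: {"type":"object","properties":{"targets":{"type":"array"}},"required":["targets"]}

```bash
mkdir -p pics; cat > h.py <<'E'
import numpy as np, cv2
from scipy.spatial.transform import Rotation as R
from bench import status, viewer, order, robot
np.set_printoptions(precision=4, suppress=True)
def snap(n,f):
    im=viewer.snapshot(n); cv2.imwrite('pics/'+f,im[:,:,::-1]); return im
def campose(n):
    m=viewer.camera_model(n)
    if n=='wrist':
        o=status.get_obs(); T=np.eye(4); T[:3,:3]=R.from_euler('xyz',o['ee_rot']).as_matrix(); T[:3,3]=o['tool_pos']
        T=T@np.array(m['T_tool_cam']); return m,T[:3,:3],T[:3,3]
    a=np.array(m['attitude']); 
    Rm=a if a.shape==(3,3) else R.from_euler('xyz',a).as_matrix()
    return m,Rm,np.array(m['xyz'])
def pix2w(n,u,v,z,pose=None):
    m,Rm,t=pose or campose(n); K=np.array(m['K'])
    x=(u-K[0,2])/K[0,0]; y=(v-K[1,2])/K[1,1]
    if n=='wrist':
        r=np.hypot(x,y); s=np.sin(r)/r if r>1e-9 else 1; d=np.array([x*s,y*s,np.cos(r)])
    else: d=np.array([x,y,1.])
    d=Rm@np.array([d[0],-d[1],-d[2]]); return t+d*(z-t[2])/d[2]
def w2pix(n,p,pose=None):
    m,Rm,t=pose or campose(n); K=np.array(m['K']); c=Rm.T@(np.array(p)-t); c=np.array([c[0],-c[1],-c[2]])
    if n=='wrist':
        th=np.arctan2(np.hypot(c[0],c[1]),c[2]); q=c[:2]/np.hypot(c[0],c[1])*th
    else: q=c[:2]/c[2]
    return q[0]*K[0,0]+K[0,2], q[1]*K[1,1]+K[1,2]
E
python3 - <<'E'
from h import *
for n in('top','side','wrist'): print(viewer.camera_model(n))
print(status.get_obs(), robot.grasp_offset)
a=snap('top','top0.png'); b=snap('side','side0.png')
E
```

```text
{'K': array([[501.4346,   0.    , 322.5588],
       [  0.    , 501.4346, 199.8627],
       [  0.    ,   0.    ,   1.    ]]), 'xyz': array([ 0.4735, -0.0363,  1.2849]), 'attitude': array([ 0.1097,  0.0077, -1.5611])}
{'K': array([[381.2331,   0.    , 317.748 ],
       [  0.    , 381.2331, 196.837 ],
       [  0.    ,   0.    ,   1.    ]]), 'xyz': array([0.4139, 0.6158, 0.5839]), 'attitude': array([ 0.9764,  0.0225, -2.9059])}
{'K': array([[309.7069,   0.    , 316.533 ],
       [  0.    , 309.7069, 206.309 ],
       [  0.    ,   0.    ,   1.    ]]), 'T_tool_cam': array([[ 0.0001,  0.9592,  0.2829,  0.0836],
       [ 1.    ,  0.0002, -0.0008,  0.0006],
       [-0.0008,  0.2829, -0.9592, -0.1811],
       [ 0.    ,  0.    ,  0.    ,  1.    ]])}
{'time': 0.0, 'joint_positions': array([ 1.1129,  0.088 ,  1.3722, -0.    ,  1.6836, -0.1031]), 'qvel': array([ 0.0001,  0.0002,  0.0004, -0.0002, -0.0007, -0.0005]), 'joint_torque': array([  0.0006, -34.0193, -30.2427,   0.0719,   0.0329,  -0.0002]), 'tool_pos': array([0.1908, 0.5152, 0.2043]), 'ee_rot': array([-3.1394, -0.0002,  2.7868]), 'wrist_force': array([-0.2124,  0.8427, -1.2842]), 'wrist_torque': array([-0.0284, -0.0048, -0.009 ]), 'width': 0.0939651668401358} 0.0188
```

View pics/top0.png

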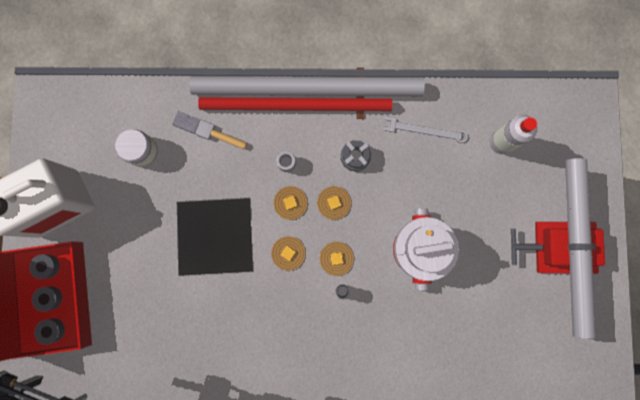

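View pics/side0.png

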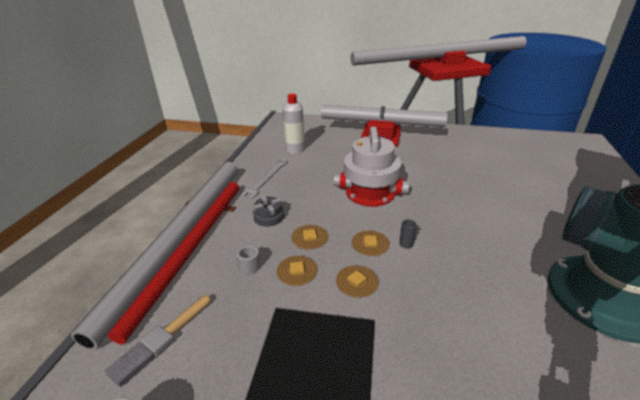

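Top view: discs at about (291,203), (334,203), (289,254) and (337,259). The pot cover is at (430,248) with its handle nearly horizontal, the stubs are at (421,212) and (422,287), and the mat centre is at (215,236).

```bash
python3 - <<'E'
from h import *
P=lambda u,v,z:print((u,v),pix2w('top',u,v,z))
for q in [(291,203),(334,203),(289,254),(337,259)]: P(*q,.012)
P(434,249,.179);P(415,252,.179);P(453,247,.179)
P(421,211,.045);P(422,289,.045)
for q in [(177,202),(249,198),(253,271),(179,275)]: P(*q,.003)
im=viewer.snapshot('top')
c=cv2.resize(im[120:310,160:480],None,fx=2.5,fy=2.5,interpolation=cv2.INTER_CUBIC); cv2.imwrite('pics/c1.png',c[:,:,::-1])
E
```

```text
(291, 203) [0.6048 0.0553 0.012 ]
(334, 203) [ 0.6058 -0.0545  0.012 ]
(289, 254) [0.4753 0.0582 0.012 ]
(337, 259) [ 0.4639 -0.0631  0.012 ]
(434, 249) [ 0.489  -0.2719  0.179 ]
(415, 252) [ 0.4821 -0.2303  0.179 ]
(453, 247) [ 0.4938 -0.3136  0.179 ]
(421, 211) [ 0.5843 -0.2697  0.045 ]
(422, 289) [ 0.3936 -0.2699  0.045 ]
(177, 202) [0.6057 0.3498 0.003 ]
(249, 198) [0.6177 0.1644 0.003 ]
(253, 271) [0.4316 0.1495 0.003 ]
(179, 275) [0.4197 0.337  0.003 ]
```

View pics/c1.png

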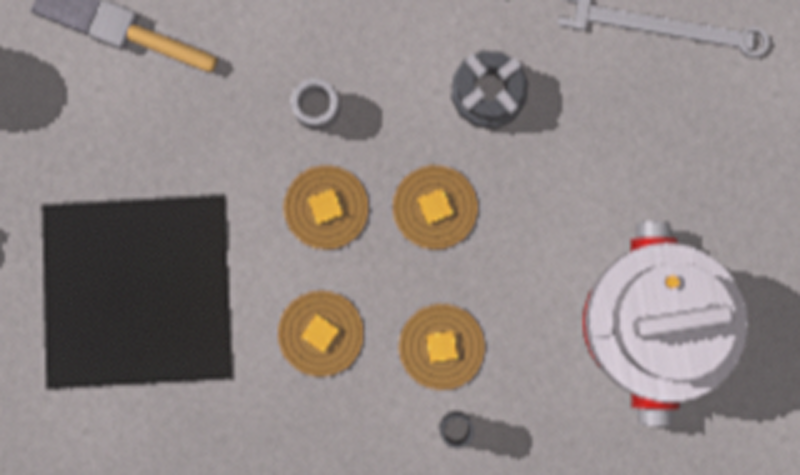

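```bash
cat >> h.py <<'E'
def go(x,y,z,yaw,o=None):
    o=o or status.get_obs(); A=R.from_euler('xyz',o['ee_rot']); B=R.from_euler('xyz',[np.pi,0,np.radians(yaw)])
    d=A.inv().apply(np.array([x,y,z])-o['tool_pos'])*1000
    print('pos',o['tool_pos'],'rpy',np.degrees(o['ee_rot']),'F',o['wrist_force'],'w',o['width'],'t',o['time'])
    print('SHIFT',d.round(1),'TURN',np.degrees((A.inv()*B).as_rotvec()).round(1))
E
python3 -c "
from h import *
go(.489,-.271,.28,98)"
```

```text
pos [0.1909 0.5154 0.2046] rpy [-179.9064   -0.0108  159.6711] F [ 0.0761  0.2438 -0.2302] w 0.0939216923139622 t 0.15
SHIFT [-552.7 -634.   -74.5] TURN [-0.1  0.  61.7]
```

Emit:
move_arm:
  targets:
    - [[0,0,-75],[0,0,0],1]
    - [[-40,-46,-75],[0,0,5],1]
    - [[-80,-92,-75],[0,0,10],1]
    - [[-120,-138,-75],[0,0,15],1]
    - [[-160,-184,-75],[0,0,20],1]
    - [[-200,-229,-75],[0,0,25],1]
    - [[-240,-275,-75],[0,0,30],1]
    - [[-280,-321,-75],[0,0,35],1]
    - [[-320,-367,-75],[0,0,40],1]
    - [[-360,-413,-75],[0,0,45],1]
    - [[-400,-459,-75],[0,0,50],1]
    - [[-440,-505,-75],[0,0,55],1]
    - [[-480,-551,-75],[0,0,60],1]
    - [[-520,-597,-75],[0,0,61],1]
    - [[-540,-620,-75],[0,0,61.7],1]
    - [[-553,-634,-75],[0,0,61.7],1]
    - [[-553,-634,-75],[0,0,61.7],1]
    - [[-553,-634,-75],[0,0,61.7],1]

```text
time: 2.4
tool_pos: [0.4893, -0.2697, 0.2809]
ee_rot: [3.141, -0.0, 1.711]
wrist_force: [-0.8, 0.3, -1.3]
width: 0.094
```

```bash
python3 -c "
from h import *
go(.489,-.271,.2,98)
p=campose('wrist')
im=snap('wrist','w1.png')
print(w2pix('wrist',[.489,-.271,.179],p),w2pix('wrist',[.489,-.271,.145],p))
"
```

```text
pos [ 0.4893 -0.2697  0.2809] rpy [179.9795  -0.0179  98.0471] F [-0.8221  0.3442 -1.2628] w 0.09404355173892923 t 2.4
SHIFT [-1.3 -0.5 80.8] TURN [ 0. -0.  0.]
(np.float64(316.3575197867465), np.float64(208.03278288084317)) (np.float64(316.35725663028137), np.float64(198.81191038171616))
```

View pics/w1.png

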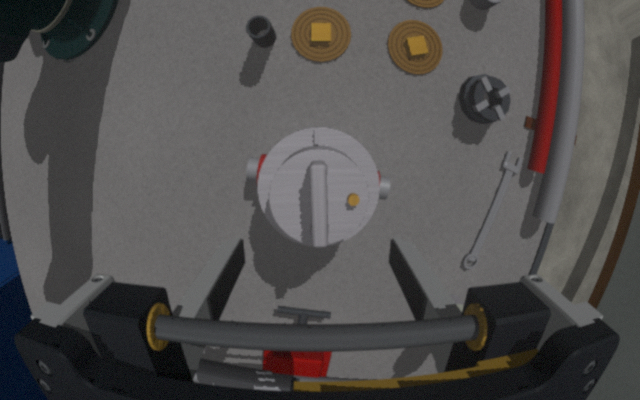

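```bash
python3 -c "
from h import *
im=cv2.imread('pics/w1.png'); cv2.imwrite('pics/c2.png',cv2.resize(im[115:260,235:405],None,fx=4,fy=4,interpolation=cv2.INTER_CUBIC))
"
```

```text
(no output)
```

View pics/c2.png

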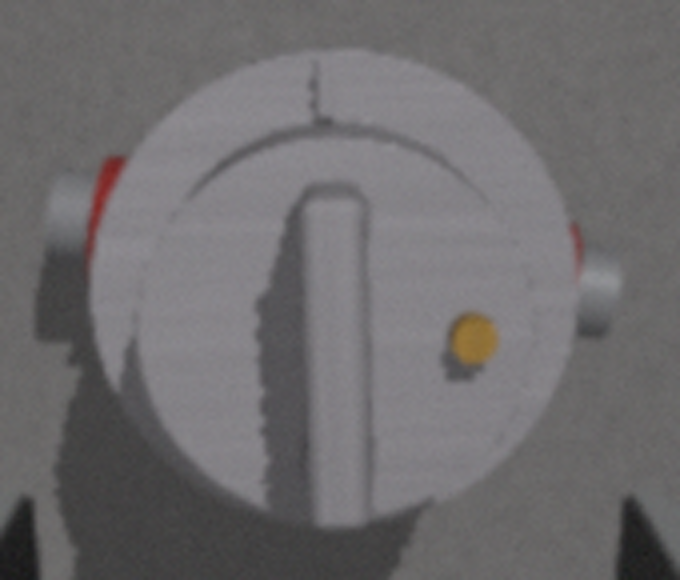

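```bash
python3 -c "
from h import *
p=campose('wrist')
a=pix2w('wrist',318.3,164.3,.179,p);b=pix2w('wrist',320.7,246.2,.179,p)
print(a,b,(a+b)/2,np.degrees(np.arctan2(*(b-a)[1::-1])),np.linalg.norm(a-b))
for z in (.03,.045,.06):
  a=pix2w('wrist',247.5,168,z,p);b=pix2w('wrist',390,189,z,p)
  print(a,b,(a+b)/2,np.degrees(np.arctan2(*(b-a)[1::-1])),np.linalg.norm(a-b))
"
```

```text
[ 0.4849 -0.2291  0.179 ] [ 0.4989 -0.3097  0.179 ] [ 0.4919 -0.2694  0.179 ] -80.17101522532825 0.08185095525529025
[ 0.3893 -0.2699  0.03  ] [ 0.5978 -0.2716  0.03  ] [ 0.4935 -0.2707  0.03  ] -0.47355590357166755 0.2085131929646243
[ 0.3923 -0.267   0.045 ] [ 0.5936 -0.2687  0.045 ] [ 0.493  -0.2678  0.045 ] -0.4735559035716648 0.20127598052576962
[ 0.3954 -0.2641  0.06  ] [ 0.5894 -0.2657  0.06  ] [ 0.4924 -0.2649  0.06  ] -0.4735559035716618 0.194038768086915
```

Emit:
move_arm:
  targets:
    - [[0,2.4,30],[0,0,-1.8],0.3]
    - [[0,2.4,60],[0,0,-1.8],0]
    - [[0,2.4,90],[0,0,-1.8],0]
    - [[0,2.4,115],[0,0,-1.8],0]
    - [[0,2.4,128],[0,0,-1.8],0]
    - [[0,2.4,133],[0,0,-1.8],0]
    - [[0,2.4,133],[0,0,-1.8],0]
    - [[0,2.4,133],[0,0,-1.8],0]

```text
time: 3.45
tool_pos: [0.4924, -0.2709, 0.1488]
ee_rot: [3.14, 0.002, 1.741]
wrist_force: [0.6, -0.6, 0.2]
width: 0.0469
```

Emit:
move_arm:
  targets:
    - [[0,0,0],[0,0,0],-0.5]
    - [[0,0,0],[0,0,0],-1]
    - [[0,0,0],[0,0,0],-1]
    - [[0,0,0],[0,0,0],-1]
    - [[0,0,0],[0,0,0],-1]
    - [[0,0,0],[0,0,0],-1]
    - [[0,0,0],[0,0,0],-1]

```text
time: 4.32
tool_pos: [0.4916, -0.2706, 0.1475]
ee_rot: [-3.141, -0.0, 1.741]
wrist_force: [-2.3, -0.3, 0.3]
width: 0.0159
```

Emit:
move_arm:
  targets:
    - [[0,0,2],[0,0,0],-1]
    - [[0,0,4],[0,0,0],-1]
    - [[0,0,6],[0,0,0],-1]
    - [[0,0,6],[0,0,0],-1]
    - [[0,0,6],[0,0,0],-1]

```text
time: 4.95
tool_pos: [0.4916, -0.2707, 0.144]
ee_rot: [3.141, 0.001, 1.741]
wrist_force: [-5.2, 1.0, 9.4]
width: 0.0157
```

Emit:
move_arm:
  targets:
    - [[0,0,1.5],[0,0,0],-1]
    - [[0,0,3],[0,0,0],-1]
    - [[0,0,3],[0,0,0],-1]
    - [[0,0,3],[0,0,0],-1]

```text
time: 5.45
tool_pos: [0.4916, -0.2707, 0.1415]
ee_rot: [3.141, 0.001, 1.741]
wrist_force: [-4.8, 1.9, 11.5]
width: 0.0158
```

Emit:
move_arm:
  targets:
    - [[0,0,0],[0,0,-4],-1]
    - [[0,0,0],[0,0,-9],-1]
    - [[0,0,0],[0,0,-14],-1]
    - [[0,0,0],[0,0,-20],-1]
    - [[0,0,0],[0,0,-26],-1]
    - [[0,0,0],[0,0,-32],-1]
    - [[0,0,0],[0,0,-38],-1]
    - [[0,0,0],[0,0,-44],-1]
    - [[0,0,0],[0,0,-50],-1]
    - [[0,0,0],[0,0,-56],-1]
    - [[0,0,0],[0,0,-62],-1]
    - [[0,0,0],[0,0,-68],-1]
    - [[0,0,0],[0,0,-74],-1]
    - [[0,0,0],[0,0,-78],-1]
    - [[0,0,0],[0,0,-80],-1]
    - [[0,0,0],[0,0,-80],-1]
    - [[0,0,0],[0,0,-80],-1]

```text
time: 7.58
tool_pos: [0.4928, -0.2706, 0.1419]
ee_rot: [-3.14, 0.004, 3.136]
wrist_force: [-1.7, 2.3, 11.8]
width: 0.0156
```

Turned to 179.7°. Now lift gently first.

Emit:
move_arm:
  targets:
    - [[0,0,-4],[0,0,0],-1]
    - [[0,0,-9],[0,0,0],-1]
    - [[0,0,-14],[0,0,0],-1]
    - [[0,0,-19],[0,0,0],-1]
    - [[0,0,-24],[0,0,0],-1]
    - [[0,0,-24],[0,0,0],-1]
    - [[0,0,-24],[0,0,0],-1]

```text
time: 8.45
tool_pos: [0.4914, -0.2703, 0.1615]
ee_rot: [3.141, -0.001, 3.138]
wrist_force: [-1.2, -0.0, -4.7]
width: 0.0158
```

Emit:
move_arm:
  targets:
    - [[0,0,-15],[0,0,0],-1]
    - [[0,0,-35],[0,0,0],-1]
    - [[0,0,-55],[0,0,0],-1]
    - [[0,0,-65],[0,0,0],-1]
    - [[-1,15,-65],[0,0,0],-1]
    - [[-3,50,-65],[0,0,0],-1]
    - [[-5,95,-65],[0,0,0],-1]
    - [[-8,145,-65],[0,0,0],-1]
    - [[-10,195,-65],[0,0,0],-1]
    - [[-13,245,-65],[0,0,0],-1]
    - [[-16,295,-65],[0,0,0],-1]
    - [[-18,345,-65],[0,0,0],-1]
    - [[-21,395,-65],[0,0,0],-1]
    - [[-24,440,-65],[0,0,0],-1]
    - [[-26,480,-65],[0,0,0],-1]
    - [[-27,510,-65],[0,0,0],-1]
    - [[-27,520,-65],[0,0,0],-1]
    - [[-27,520,-65],[0,0,0],-1]
    - [[-27,520,-65],[0,0,0],-1]

```text
time: 10.82
tool_pos: [0.5207, 0.2483, 0.2273]
ee_rot: [-3.141, -0.0, 3.136]
wrist_force: [-0.3, -0.3, -5.3]
width: 0.0162
```

Emit:
move_arm:
  targets:
    - [[0,0,40],[0,0,0],-1]
    - [[0,0,80],[0,0,0],-1]
    - [[0,0,110],[0,0,0],-1]
    - [[0,0,128],[0,0,0],-1]
    - [[0,0,134],[0,0,0],-1]
    - [[0,0,136],[0,0,0],-1]
    - [[0,0,136],[0,0,0],-1]

```text
time: 11.7
tool_pos: [0.5217, 0.2496, 0.093]
ee_rot: [3.141, 0.003, 3.138]
wrist_force: [-0.3, 0.1, -5.3]
width: 0.0158
```

Emit:
move_arm:
  targets:
    - [[0,0,2],[0,0,0],-1]
    - [[0,0,4],[0,0,0],-1]
    - [[0,0,6],[0,0,0],-1]
    - [[0,0,6],[0,0,0],-1]

```text
time: 12.2
tool_pos: [0.5209, 0.2494, 0.0855]
ee_rot: [3.141, 0.0, 3.138]
wrist_force: [-0.4, 0.0, -3.8]
width: 0.0162
```

Emit:
move_arm:
  targets:
    - [[0,0,1],[0,0,0],-1]
    - [[0,0,1.5],[0,0,0],-1]
    - [[0,0,1.5],[0,0,0],-1]

```text
time: 12.58
tool_pos: [0.5209, 0.2494, 0.0855]
ee_rot: [3.141, 0.001, 3.138]
wrist_force: [-4.9, -2.2, 5.2]
width: 0.0161
```

Emit:
move_arm:
  targets:
    - [[0,0,0],[0,0,0],-0.5]
    - [[0,0,0],[0,0,0],0]
    - [[0,0,0],[0,0,0],0]
    - [[0,0,-20],[0,0,0],0]
    - [[0,0,-60],[0,0,0],0]
    - [[0,0,-115],[0,0,0],0]
    - [[2,-50,-130],[0,0,0],0]
    - [[5,-110,-130],[0,0,0],0]
    - [[8,-170,-130],[0,0,0],0]
    - [[12,-230,-130],[0,0,0],0]
    - [[16,-290,-130],[0,0,0],0]
    - [[20,-350,-130],[0,0,0],0]
    - [[24,-410,-130],[0,0,0],0]
    - [[27,-460,-130],[0,0,0],0]
    - [[29,-500,-130],[0,0,0],0]
    - [[29,-520,-120],[0,0,0],0]
    - [[29,-520,-115],[0,0,0],0]
    - [[29,-520,-115],[0,0,0],0]
    - [[29,-520,-115],[0,0,0],0]

```text
time: 14.95
tool_pos: [0.4902, -0.2691, 0.1992]
ee_rot: [3.141, 0.0, 3.14]
wrist_force: [0.1, 0.0, -0.5]
width: 0.0474
```

```bash
python3 -c "
from h import *
go(.4914,-.2703,.2,180)
p=campose('wrist'); im=snap('wrist','w2.png')
print(w2pix('wrist',[.4914,-.2703,.088],p))
for z in (.102,.088,.06): print(z,[tuple(np.round(w2pix('wrist',[.4914+.049*np.cos(a),-.2703+.049*np.sin(a),z],p),1)) for a in (0,np.pi/2,np.pi,-np.pi/2)])
c=cv2.resize(im[100:300,220:420],None,fx=3,fy=3,interpolation=cv2.INTER_CUBIC); cv2.imwrite('pics/c3.png',c[:,:,::-1])
"
```

```text
pos [ 0.4902 -0.2691  0.1992] rpy [179.9869   0.0279 179.8889] F [ 0.0978  0.0383 -0.532 ] w 0.047366297957183626 t 14.95
SHIFT [-1.2 -1.2 -0.8] TURN [ 0.   0.  -0.1]
(np.float64(314.14439703999494), np.float64(204.505494750271))
0.102 [(np.float64(314.3), np.float64(255.9)), (np.float64(365.8), np.float64(208.5)), (np.float64(313.8), np.float64(156.7)), (np.float64(262.4), np.float64(208.7))]
0.088 [(np.float64(314.4), np.float64(250.0)), (np.float64(363.6), np.float64(204.4)), (np.float64(314.0), np.float64(154.8)), (np.float64(264.8), np.float64(204.6))]
0.06 [(np.float64(314.5), np.float64(239.6)), (np.float64(359.8), np.float64(197.2)), (np.float64(314.1), np.float64(151.5)), (np.float64(268.9), np.float64(197.4))]
```

View pics/c3.png

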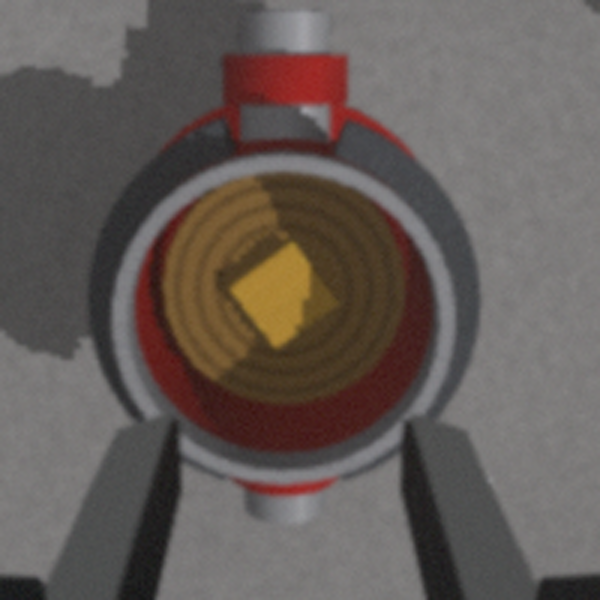

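Emit:
move_arm:
  targets:
    - [[0,0,-30],[0,0,0],0]
    - [[-8,45,-50],[0,0,0],0]
    - [[-17,100,-50],[0,0,0],0]
    - [[-26,155,-50],[0,0,0],0]
    - [[-35,210,-50],[0,0,0],0]
    - [[-43,250,-50],[0,0,0],0]
    - [[-45,266,-50],[0,0,0],0]
    - [[-45,266,-50],[0,0,0],0]
    - [[-45,266,-50],[0,0,0],0]

```text
time: 16.12
tool_pos: [0.5357, -0.0059, 0.2491]
ee_rot: [-3.141, 0.0, 3.136]
wrist_force: [-0.6, -0.0, -0.7]
width: 0.047
```

```bash
cat >> h.py <<'E'
def hubs(n,f=None,z=.012,amin=40,mark=True):
    p=campose(n); im=viewer.snapshot(n)
    hsv=cv2.cvtColor(im,cv2.COLOR_RGB2HSV); m=cv2.inRange(hsv,(15,110,165),(30,255,255))
    k,l,s,c=cv2.connectedComponentsWithStats(m); out=[]
    for i in range(1,k):
        if s[i,4]<amin: continue
        b=cv2.findContours((l==i).astype(np.uint8),cv2.RETR_EXTERNAL,cv2.CHAIN_APPROX_NONE)[0][0][:,0]
        w=np.array([pix2w(n,u,v,z,p)[:2] for u,v in b])
        r=cv2.minAreaRect((w*1000).astype(np.float32)); a=r[2]%90
        print(i,'px',c[i].round(1),'area',s[i,4],'ctr',pix2w(n,*c[i],z,p)[:2],'rect',np.round(r[0],1),np.round(r[1],1),'yaw',round(a,1))
        cv2.circle(im,tuple(int(x) for x in c[i].round()),1,(0,0,255),-1)
    if f: cv2.imwrite('pics/'+f,im[:,:,::-1])
E
python3 -c "
from h import *
hubs('wrist','w3.png'); print(status.get_obs()['tool_pos'])"
```

```text
1 px [276.3 127.6] area 356 ctr [ 0.4653 -0.0585] rect [465.3 -58.5] [26.4 25.7] yaw 8.1
2 px [367.8 136.6] area 338 ctr [0.4778 0.0649] rect [477.9  65. ] [25.6 25.7] yaw 55.2
5 px [362.6 226.9] area 268 ctr [0.6073 0.0616] rect [607.8  61.7] [25.4 25.2] yaw 20.6
6 px [284.9 228. ] area 288 ctr [ 0.6083 -0.0508] rect [609.  -50.8] [25.7 26.3] yaw 22.4
[ 0.5357 -0.006   0.249 ]
```

View pics/w3.png

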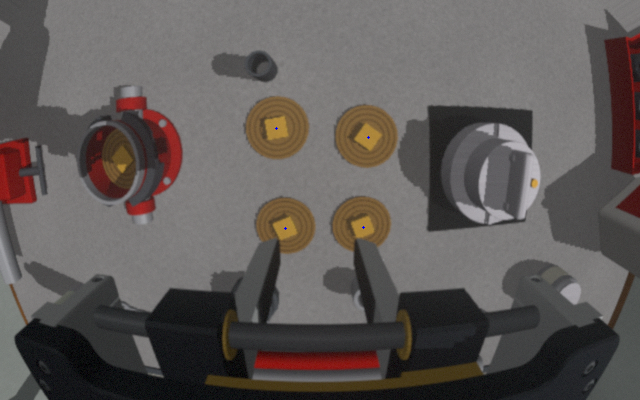

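```bash
python3 -c "
from h import *
go(.4653,-.0585,.11,98)"
```

```text
pos [ 0.5357 -0.006   0.249 ] rpy [-179.9708   -0.0001  179.6685] F [ 0.3982  0.3751 -0.425 ] w 0.04746322339718153 t 16.175
SHIFT [ 70.1 -52.8 139. ] TURN [-0.   0.  81.7]
```

Emit:
move_arm:
  targets:
    - [[15,-12,30],[0,0,10],0]
    - [[30,-24,60],[0,0,20],0]
    - [[45,-36,90],[0,0,30],0]
    - [[60,-48,115],[0,0,40],0]
    - [[70,-53,130],[0,0,50],0]
    - [[70,-53,137],[0,0,60],0]
    - [[70,-53,139],[0,0,70],0]
    - [[70,-53,139],[0,0,80],0]
    - [[70,-53,139],[0,0,81.7],0]
    - [[70,-53,139],[0,0,81.7],0]
    - [[70,-53,139],[0,0,81.7],0]
    - [[70,-53,139],[0,0,81.7],0]

```text
time: 17.68
tool_pos: [0.4656, -0.0575, 0.11]
ee_rot: [3.142, -0.0, 1.712]
wrist_force: [-0.3, 0.4, -0.3]
width: 0.0472
```

```bash
python3 -c "
from h import *
hubs('wrist','w4.png'); hubs('top',amin=20); go(.4653,-.0585,.0065,98)"
```

```text
1 px [227.7 138.8] area 197 ctr [0.7706 0.2222] rect [770.8 222.6] [94.1 14.9] yaw 67.7
4 px [288.9 201.9] area 157 ctr [0.6076 0.0608] rect [608.  62.] [33.  33.6] yaw 22.4
7 px [332.7 201.9] area 159 ctr [ 0.6085 -0.0512] rect [608.8 -50.4] [32.1 34.3] yaw 26.8
43 px [426.6 249.4] area 66 ctr [ 0.4901 -0.2889] rect [ 490.5 -290.2] [19.7 38. ] yaw 76.3
47 px [286.6 253. ] area 164 ctr [0.4776 0.0644] rect [477.6  64.8] [32.5 34.3] yaw 58.6
pos [ 0.4656 -0.0574  0.11  ] rpy [179.9963  -0.0033  98.102 ] F [-0.2888 -0.0325  0.3179] w 0.04721560618484852 t 17.775
SHIFT [ -1.1  -0.5 103.5] TURN [ 0.  -0.   0.1]
```

```bash
python3 -c "
from h import *
p=campose('wrist');im=cv2.imread('pics/w4.png'); u,v=w2pix('wrist',[.4653,-.0585,.012],p); print(u,v, im[int(v),int(u)], cv2.cvtColor(im,cv2.COLOR_BGR2HSV)[int(v),int(u)])
cv2.imwrite('pics/c4.png',cv2.resize(im[110:310,217:417],None,fx=3,fy=3,interpolation=cv2.INTER_CUBIC))"
```

```text
316.38221079159774 208.99634657047244 [ 50 119 154] [ 20 172 154]
```

View pics/c4.png

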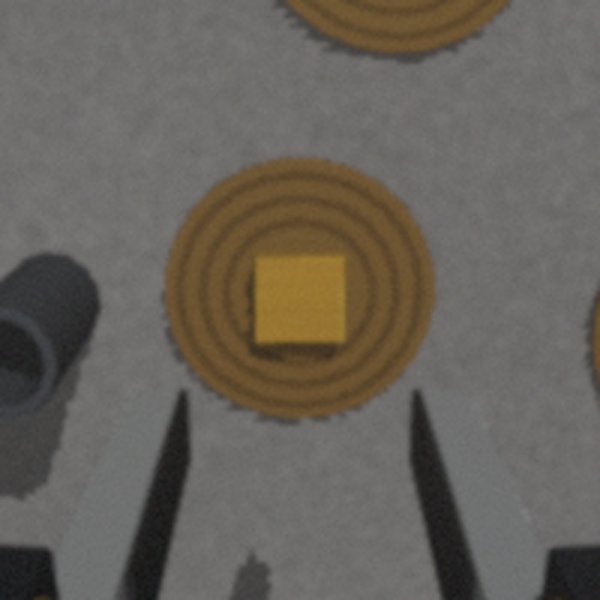

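Emit:
move_arm:
  targets:
    - [[-1,0,30],[0,0,0],0]
    - [[-1,0,60],[0,0,0],0]
    - [[-1,0,85],[0,0,0],0]
    - [[-1,0,96],[0,0,0],0]
    - [[-1,0,101],[0,0,0],0]
    - [[-1,0,102.5],[0,0,0],0]
    - [[-1,0,102.5],[0,0,0],0]
    - [[-1,0,102.5],[0,0,0],0]

```text
time: 18.77
tool_pos: [0.4664, -0.0585, 0.0082]
ee_rot: [3.14, 0.0, 1.712]
wrist_force: [-1.4, -0.1, -1.1]
width: 0.0467
```

Emit:
move_arm:
  targets:
    - [[0,0,0],[0,0,0],-0.4]
    - [[0,0,0],[0,0,0],-1]
    - [[0,0,0],[0,0,0],-1]
    - [[0,0,0],[0,0,0],-1]
    - [[0,0,0],[0,0,0],-1]

```text
time: 19.4
tool_pos: [0.4658, -0.0584, 0.0076]
ee_rot: [3.141, -0.0, 1.712]
wrist_force: [-0.4, -0.2, 1.3]
width: 0.0272
```

Emit:
move_arm:
  targets:
    - [[0,0,-8],[0,0,0],-1]
    - [[0,0,-30],[0,0,0],-1]
    - [[0,0,-65],[0,0,0],-1]
    - [[0,0,-105],[0,0,0],-1]
    - [[-10,0,-135],[0,0,0],-1]
    - [[-35,-1,-140],[0,0,0],-1]
    - [[-75,-2,-140],[0,0,0],-1]
    - [[-115,-3,-140],[0,0,0],-1]
    - [[-155,-4,-140],[0,0,0],-1]
    - [[-190,-4.5,-140],[0,0,0],-1]
    - [[-208,-4.5,-140],[0,0,0],-1]
    - [[-213,-4.5,-140],[0,0,0],-1]
    - [[-213,-4.5,-140],[0,0,0],-1]
    - [[-213,-4.5,-140],[0,0,0],-1]

```text
time: 21.15
tool_pos: [0.4913, -0.2688, 0.1476]
ee_rot: [3.141, -0.001, 1.713]
wrist_force: [0.8, -0.2, -1.5]
width: 0.0272
```

```bash
sed -i 's/(15,110,165)/(15,110,vmin)/; s/mark=True/vmin=165/' h.py; python3 -c "
from h import *
go(.4914,-.2697,.085,98)"
```

```text
pos [ 0.4913 -0.2688  0.1476] rpy [179.9909  -0.0295  98.1465] F [ 0.8058 -0.2142 -1.4704] w 0.02724070955995886 t 21.15
SHIFT [-1.  -0.  62.6] TURN [ 0.  -0.   0.1]
```

Emit:
move_arm:
  targets:
    - [[-1,0,12],[0,0,0],-1]
    - [[-1,0,30],[0,0,0],-1]
    - [[-1,0,47],[0,0,0],-1]
    - [[-1,0,57],[0,0,0],-1]
    - [[-1,0,61],[0,0,0],-1]
    - [[-1,0,61],[0,0,0],-1]
    - [[-1,0,61],[0,0,0],-1]

```text
time: 22.02
tool_pos: [0.4918, -0.2713, 0.0872]
ee_rot: [3.14, 0.001, 1.712]
wrist_force: [0.4, 0.2, -1.1]
width: 0.0273
```

Emit:
move_arm:
  targets:
    - [[0,0,2],[0,0,0],-1]
    - [[0,0,4],[0,0,0],-1]
    - [[0,0,6],[0,0,0],-1]
    - [[0,0,6],[0,0,0],-1]

```text
time: 22.52
tool_pos: [0.4912, -0.2708, 0.0801]
ee_rot: [-3.141, -0.0, 1.712]
wrist_force: [0.0, 0.1, -1.2]
width: 0.027
```

Emit:
move_arm:
  targets:
    - [[0,0,1],[0,0,0],-1]
    - [[0,0,2],[0,0,0],-1]
    - [[0,0,2],[0,0,0],-1]

```text
time: 22.9
tool_pos: [0.4913, -0.2709, 0.0783]
ee_rot: [-3.142, -0.0, 1.712]
wrist_force: [-0.5, -1.3, -0.9]
width: 0.0274
```

Emit:
move_arm:
  targets:
    - [[0.7,0,1],[0,0,0],-1]
    - [[0.7,0,1.5],[0,0,0],-1]
    - [[0.7,0,1.5],[0,0,0],-1]

```text
time: 23.28
tool_pos: [0.4912, -0.2702, 0.0769]
ee_rot: [-3.142, -0.0, 1.712]
wrist_force: [-0.3, 0.5, -1.7]
width: 0.0271
```

Emit:
move_arm:
  targets:
    - [[0,0,1],[0,0,0],-1]
    - [[0,0,1.5],[0,0,0],-1]
    - [[0,0,1.5],[0,0,0],-1]

```text
time: 23.65
tool_pos: [0.4912, -0.2702, 0.0754]
ee_rot: [-3.142, -0.0, 1.712]
wrist_force: [0.9, 0.1, -1.8]
width: 0.027
```

Emit:
move_arm:
  targets:
    - [[0,0,1],[0,0,0],-1]
    - [[0,0,1.5],[0,0,0],-1]
    - [[0,0,1.5],[0,0,0],-1]

```text
time: 24.02
tool_pos: [0.4912, -0.2702, 0.0739]
ee_rot: [-3.141, -0.0, 1.712]
wrist_force: [-0.3, 0.2, -1.4]
width: 0.0272
```

Emit:
move_arm:
  targets:
    - [[0,0,1],[0,0,0],-1]
    - [[0,0,1],[0,0,0],-1]
    - [[0,0,1],[0,0,0],-1]

```text
time: 24.4
tool_pos: [0.4912, -0.2702, 0.0729]
ee_rot: [-3.142, -0.0, 1.712]
wrist_force: [-0.8, -0.2, -0.4]
width: 0.0273
```

Emit:
move_arm:
  targets:
    - [[0,0,0.5],[0,0,0],-1]
    - [[0,0,1],[0,0,0],-1]
    - [[0,0,1],[0,0,0],-1]

```text
time: 24.78
tool_pos: [0.4912, -0.2702, 0.0719]
ee_rot: [-3.141, -0.0, 1.712]
wrist_force: [0.3, 0.8, -1.7]
width: 0.0273
```

Emit:
move_arm:
  targets:
    - [[0,0,0.5],[0,0,0],-1]
    - [[0,0,1],[0,0,0],-1]
    - [[0,0,1],[0,0,0],-1]

```text
time: 25.15
tool_pos: [0.4913, -0.2703, 0.0715]
ee_rot: [3.141, 0.0, 1.712]
wrist_force: [-1.4, 0.8, 2.3]
width: 0.0271
```

Emit:
move_arm:
  targets:
    - [[0,0,0],[0,0,0],-0.3]
    - [[0,0,0],[0,0,0],-0.1]
    - [[0,0,0],[0,0,0],-0.1]
    - [[0,0,-5],[0,0,0],-0.1]
    - [[0,0,-20],[0,0,0],-0.1]
    - [[0,0,-50],[0,0,0],-0.1]
    - [[0,0,-90],[0,0,0],-0.1]
    - [[0,0,-120],[0,0,0],-0.1]
    - [[0,0,-130],[0,0,0],-0.1]
    - [[0,0,-130],[0,0,0],-0.1]
    - [[0,0,-130],[0,0,0],-0.1]

```text
time: 26.52
tool_pos: [0.4906, -0.2698, 0.1992]
ee_rot: [-3.139, -0.002, 1.712]
wrist_force: [-0.2, -0.5, 0.3]
width: 0.0427
```

```bash
python3 -c "
from h import *
go(.6085,-.0511,.11,112.4)
p=campose('wrist'); im=viewer.snapshot('wrist'); print('pred',w2pix('wrist',[.4914,-.270,.075],p),w2pix('wrist',[.4914,-.270,.102],p))
hubs('top',amin=20)
cv2.imwrite('pics/c5.png',cv2.resize(im[100:300,220:420],None,fx=3,fy=3,interpolation=cv2.INTER_CUBIC)[:,:,::-1])"
```

```text
pos [ 0.4906 -0.2698  0.1992] rpy [-179.8756   -0.1218   98.0703] F [-0.2333 -0.5104  0.3409] w 0.04267446088875381 t 26.525
SHIFT [199.8 147.6  89.3] TURN [ -0.1  -0.1 -14.3]
pred (np.float64(317.8866388554813), np.float64(201.10080789427104)) (np.float64(317.95058307478945), np.float64(208.69500064659675))
1 px [227.7 138.8] area 197 ctr [0.7706 0.2222] rect [770.8 222.6] [94.1 14.9] yaw 67.7
3 px [288.9 201.9] area 155 ctr [0.6075 0.0607] rect [607.5  61.8] [32.  33.6] yaw 22.5
7 px [332.7 201.9] area 159 ctr [ 0.6086 -0.0513] rect [608.9 -50.4] [32.1 34.4] yaw 27.2
50 px [424.6 248. ] area 144 ctr [ 0.4937 -0.284 ] rect [ 493.7 -283.6] [27.7 35.5] yaw 89.3
55 px [286.6 253.1] area 165 ctr [0.4775 0.0644] rect [477.3  65. ] [32.5 35. ] yaw 58.6
59 px [299.9 255.8] area 20 ctr [0.471  0.0306] rect [470.9  31.4] [ 8.2 43.8] yaw 77.5
```

View pics/c5.png

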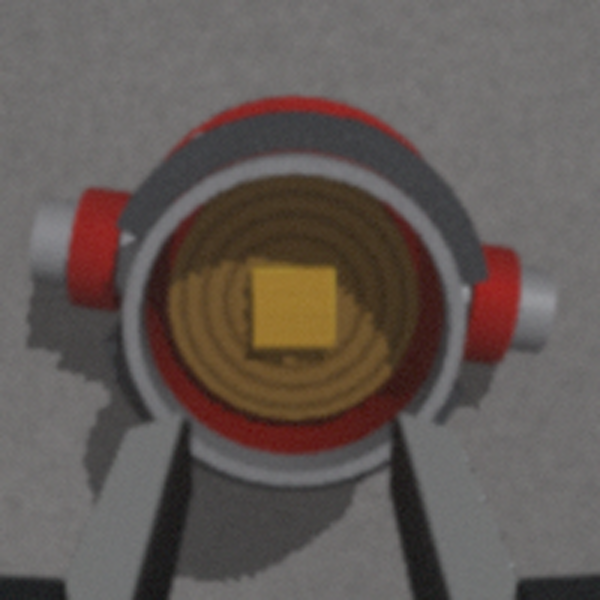

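Emit:
move_arm:
  targets:
    - [[20,15,0],[0,0,-2],-0.1]
    - [[55,40,0],[0,0,-5],-0.1]
    - [[95,70,10],[0,0,-8],-0.1]
    - [[135,100,30],[0,0,-11],-0.1]
    - [[170,125,60],[0,0,-14.3],-0.1]
    - [[192,141,80],[0,0,-14.3],-0.1]
    - [[200,147.5,89],[0,0,-14.3],-0.1]
    - [[200,147.5,89],[0,0,-14.3],-0.1]
    - [[200,147.5,89],[0,0,-14.3],-0.1]

```text
time: 27.75
tool_pos: [0.6094, -0.0527, 0.1131]
ee_rot: [3.141, 0.001, 1.96]
wrist_force: [0.5, -0.1, -0.3]
width: 0.042
```

```bash
python3 -c "
from h import *
hubs('wrist',vmin=138,amin=150); go(.6085,-.0511,.007,112.4)"
```

```text
1 px [547.6  37.1] area 451 ctr [0.7719 0.2256] rect [774.6 230.3] [96.5 11.3] yaw 66.5
2 px [231.9  41. ] area 768 ctr [0.4774 0.0647] rect [477.1  64.8] [27.4 27. ] yaw 56.1
3 px [362.2  93.4] area 877 ctr [0.6071 0.0614] rect [607.4  61.8] [26.6 27.6] yaw 22.7
4 px [315.7 204.8] area 749 ctr [ 0.608  -0.0511] rect [607.9 -51.5] [27.3 25.7] yaw 22.3
pos [ 0.6096 -0.0528  0.1133] rpy [179.9063   0.0811 112.285 ] F [ 0.1885 -0.0388  0.1946] w 0.04236215412128088 t 27.8
SHIFT [  2.1  -0.5 106.3] TURN [ 0.1  0.1 -0.1]
```

Emit:
move_arm:
  targets:
    - [[1,0,25],[0,0,0],-0.1]
    - [[1,0,55],[0,0,0],-0.1]
    - [[1,0,82],[0,0,0],-0.1]
    - [[1,0,94],[0,0,0],-0.1]
    - [[1,0,100],[0,0,0],-0.1]
    - [[1,0,102],[0,0,0],-0.1]
    - [[1,0,102],[0,0,0],-0.1]
    - [[1,0,102],[0,0,0],-0.1]
    - [[1,0,102],[0,0,0],-0.1]

```text
time: 28.92
tool_pos: [0.6092, -0.0505, 0.0105]
ee_rot: [3.141, 0.0, 1.961]
wrist_force: [-1.1, -0.7, 0.8]
width: 0.0423
```

Emit:
move_arm:
  targets:
    - [[0,-1.3,2],[0,0,0],-0.1]
    - [[0,-1.3,3],[0,0,0],-0.1]
    - [[0,-1.3,3],[0,0,0],-0.1]
    - [[0,-1.3,3],[0,0,0],-0.5]
    - [[0,-1.3,3],[0,0,0],-1]
    - [[0,-1.3,3],[0,0,0],-1]
    - [[0,-1.3,3],[0,0,0],-1]
    - [[0,-1.3,3],[0,0,0],-1]

```text
time: 29.92
tool_pos: [0.6077, -0.051, 0.007]
ee_rot: [3.141, 0.0, 1.961]
wrist_force: [0.7, -0.1, -0.7]
width: 0.0272
```

```bash
python3 -c "
from h import *
go(.4914,-.270,.16,112.4)"
```

```text
pos [ 0.6077 -0.051   0.007 ] rpy [179.9816   0.0007 112.3749] F [ 0.6582 -0.0651 -0.6976] w 0.027188204973770624 t 29.925
SHIFT [-158.2 -190.9 -153. ] TURN [ 0.  0. -0.]
```

Emit:
move_arm:
  targets:
    - [[0,0,-8],[0,0,0],-1]
    - [[0,0,-30],[0,0,0],-1]
    - [[0,0,-65],[0,0,0],-1]
    - [[0,0,-105],[0,0,0],-1]
    - [[-8,-10,-140],[0,0,0],-1]
    - [[-30,-36,-153],[0,0,0],-1]
    - [[-60,-72,-153],[0,0,0],-1]
    - [[-90,-108,-153],[0,0,0],-1]
    - [[-120,-144,-153],[0,0,0],-1]
    - [[-143,-173,-153],[0,0,0],-1]
    - [[-155,-187,-153],[0,0,0],-1]
    - [[-158,-191,-153],[0,0,0],-1]
    - [[-158,-191,-153],[0,0,0],-1]
    - [[-158,-191,-140],[0,0,0],-1]
    - [[-158,-191,-120],[0,0,0],-1]
    - [[-158,-191,-102],[0,0,0],-1]
    - [[-158,-191,-93],[0,0,0],-1]
    - [[-158,-191,-90],[0,0,0],-1]
    - [[-158,-191,-90],[0,0,0],-1]
    - [[-158,-191,-90],[0,0,0],-1]

```text
time: 32.42
tool_pos: [0.4916, -0.2702, 0.0979]
ee_rot: [3.141, 0.001, 1.961]
wrist_force: [0.2, -0.7, -1.9]
width: 0.0276
```

Expected contact at TCP z ≈ 0.083. I go down to about 0.086, then feel.

Emit:
move_arm:
  targets:
    - [[0,0,4],[0,0,0],-1]
    - [[0,0,8],[0,0,0],-1]
    - [[0,0,11],[0,0,0],-1]
    - [[0,0,11],[0,0,0],-1]
    - [[0,0,11],[0,0,0],-1]

```text
time: 33.05
tool_pos: [0.4912, -0.2699, 0.086]
ee_rot: [3.141, 0.0, 1.961]
wrist_force: [0.4, 1.1, -2.1]
width: 0.0275
```

Emit:
move_arm:
  targets:
    - [[0,0,0.7],[0,0,0],-1]
    - [[0,0,1.4],[0,0,0],-1]
    - [[0,0,1.4],[0,0,0],-1]

```text
time: 33.42
tool_pos: [0.4911, -0.2698, 0.0845]
ee_rot: [3.142, -0.0, 1.961]
wrist_force: [-0.8, 0.3, -2.1]
width: 0.0274
```

Emit:
move_arm:
  targets:
    - [[0,0,0.5],[0,0,0],-1]
    - [[0,0,1],[0,0,0],-1]
    - [[0,0,1],[0,0,0],-1]

```text
time: 33.8
tool_pos: [0.4911, -0.2698, 0.0835]
ee_rot: [-3.142, -0.0, 1.961]
wrist_force: [-0.1, -0.3, -1.9]
width: 0.0273
```

Emit:
move_arm:
  targets:
    - [[0,0,0.5],[0,0,0],-1]
    - [[0,0,1],[0,0,0],-1]
    - [[0,0,1],[0,0,0],-1]

```text
time: 34.17
tool_pos: [0.4912, -0.2699, 0.0829]
ee_rot: [3.141, 0.0, 1.961]
wrist_force: [-0.4, 0.5, -0.7]
width: 0.0271
```

Emit:
move_arm:
  targets:
    - [[0,0,0.3],[0,0,0],-1]
    - [[0,0,0.6],[0,0,0],-1]
    - [[0,0,0.6],[0,0,0],-1]

```text
time: 34.55
tool_pos: [0.4912, -0.2699, 0.0828]
ee_rot: [3.141, 0.0, 1.961]
wrist_force: [-2.0, 1.5, 4.7]
width: 0.0273
```

Emit:
move_arm:
  targets:
    - [[0,0,0],[0,0,0],-0.3]
    - [[0,0,0],[0,0,0],-0.1]
    - [[0,0,0],[0,0,0],-0.1]
    - [[0,0,-5],[0,0,0],-0.1]
    - [[0,0,-20],[0,0,0],-0.1]
    - [[0,0,-50],[0,0,0],-0.1]
    - [[0,0,-90],[0,0,0],-0.1]
    - [[0,0,-110],[0,0,0],-0.1]
    - [[0,0,-117],[0,0,0],-0.1]
    - [[0,0,-117],[0,0,0],-0.1]
    - [[0,0,-117],[0,0,0],-0.1]

```text
time: 35.92
tool_pos: [0.4906, -0.2695, 0.1976]
ee_rot: [-3.14, -0.002, 1.961]
wrist_force: [-0.8, -0.1, -0.7]
width: 0.0423
```

```bash
python3 -c "
from h import *
hubs('top',amin=50); hubs('wrist',vmin=138,amin=150,z=.088); go(.6073,.0614,.11,112.4)"
```

```text
1 px [227.8 138.8] area 196 ctr [0.7706 0.2221] rect [770.8 222.6] [94.1 14.9] yaw 67.6
3 px [289.  201.9] area 152 ctr [0.6075 0.0604] rect [607.5  61.8] [32.  33.6] yaw 22.5
26 px [423.9 248.4] area 154 ctr [ 0.4925 -0.2822] rect [ 493.7 -282.3] [31.7 36. ] yaw 44.9
31 px [286.6 253.1] area 165 ctr [0.4775 0.0644] rect [477.6  64.8] [32.5 34.3] yaw 58.6
1 px [493.5   4.3] area 155 ctr [0.5792 0.0056] rect [579.3   4.7] [22.7 11.9] yaw 36.5
2 px [317.  205.6] area 713 ctr [ 0.4911 -0.2702] rect [ 491.  -270.1] [26.9 27.1] yaw 25.6
pos [ 0.4906 -0.2695  0.1975] rpy [-179.925    -0.1286  112.3713] F [0.7203 0.4058 0.5447] w 0.04241287348264452 t 36.025
SHIFT [261.4 234.   87.8] TURN [-0.1 -0.1 -0. ]
```

Emit:
move_arm:
  targets:
    - [[20,18,0],[0,0,0],-0.1]
    - [[55,49,0],[0,0,0],-0.1]
    - [[95,85,0],[0,0,0],-0.1]
    - [[135,121,10],[0,0,0],-0.1]
    - [[175,157,25],[0,0,0],-0.1]
    - [[215,192,50],[0,0,0],-0.1]
    - [[245,219,72],[0,0,0],-0.1]
    - [[258,231,85],[0,0,0],-0.1]
    - [[261.5,234,88],[0,0,0],-0.1]
    - [[261.5,234,88],[0,0,0],-0.1]
    - [[261.5,234,88],[0,0,0],-0.1]

```text
time: 37.4
tool_pos: [0.6085, 0.0595, 0.1123]
ee_rot: [3.14, 0.001, 1.959]
wrist_force: [-0.5, 0.7, 0.1]
width: 0.0422
```

```bash
python3 -c "
from h import *
hubs('wrist',vmin=138,amin=300); go(.6073,.0614,.0075,112.4)"
```

```text
1 px [519.8 125.1] area 702 ctr [0.7718 0.2231] rect [773.4 227.3] [96.3 12.6] yaw 68.1
2 px [191.9 153. ] area 722 ctr [0.4774 0.0645] rect [477.1  64.2] [27.9 27.1] yaw 56.2
3 px [315.2 205.2] area 795 ctr [0.6068 0.0609] rect [607.2  60.6] [27.8 26.7] yaw 22.2
pos [0.6085 0.0597 0.1123] rpy [179.8931   0.0575 112.2667] F [ 0.5143 -0.2842 -0.142 ] w 0.042244439923183455 t 37.45
SHIFT [  2.2  -0.6 104.8] TURN [ 0.1  0.1 -0.1]
```

Emit:
move_arm:
  targets:
    - [[1,-1,25],[0,0,0],-0.1]
    - [[1,-1,55],[0,0,0],-0.1]
    - [[1,-1,82],[0,0,0],-0.1]
    - [[1,-1,94],[0,0,0],-0.1]
    - [[1,-1,100],[0,0,0],-0.1]
    - [[1,-1,101.5],[0,0,0],-0.1]
    - [[1,-1,101.5],[0,0,0],-0.1]
    - [[1,-1,101.5],[0,0,0],-0.1]
    - [[1,-1,101.5],[0,0,0],-0.1]

```text
time: 38.58
tool_pos: [0.607, 0.0616, 0.01]
ee_rot: [3.141, 0.0, 1.961]
wrist_force: [0.3, 0.9, 0.0]
width: 0.0426
```

Emit:
move_arm:
  targets:
    - [[-0.5,0,2],[0,0,0],-0.1]
    - [[-0.5,0,2.7],[0,0,0],-0.1]
    - [[-0.5,0,2.7],[0,0,0],-0.1]
    - [[-0.5,0,2.7],[0,0,0],-0.5]
    - [[-0.5,0,2.7],[0,0,0],-1]
    - [[-0.5,0,2.7],[0,0,0],-1]
    - [[-0.5,0,2.7],[0,0,0],-1]
    - [[-0.5,0,2.7],[0,0,0],-1]

```text
time: 39.58
tool_pos: [0.607, 0.0611, 0.0068]
ee_rot: [3.141, -0.0, 1.961]
wrist_force: [-0.2, 0.7, -0.9]
width: 0.0272
```

```bash
python3 -c "
from h import *
go(.4914,-.270,.165,112.4)"
```

```text
pos [0.607  0.0611 0.0068] rpy [179.9846  -0.0013 112.3701] F [-0.2332  0.713  -0.9222] w 0.02718939428348912 t 39.575
SHIFT [-262.2 -232.8 -158.2] TURN [ 0. -0. -0.]
```

Emit:
move_arm:
  targets:
    - [[0,0,-8],[0,0,0],-1]
    - [[0,0,-30],[0,0,0],-1]
    - [[0,0,-65],[0,0,0],-1]
    - [[0,0,-105],[0,0,0],-1]
    - [[-10,-9,-140],[0,0,0],-1]
    - [[-38,-34,-158],[0,0,0],-1]
    - [[-78,-69,-158],[0,0,0],-1]
    - [[-118,-105,-158],[0,0,0],-1]
    - [[-158,-140,-158],[0,0,0],-1]
    - [[-198,-176,-158],[0,0,0],-1]
    - [[-235,-209,-158],[0,0,0],-1]
    - [[-256,-227,-158],[0,0,0],-1]
    - [[-262,-233,-158],[0,0,0],-1]
    - [[-262,-233,-158],[0,0,0],-1]
    - [[-262,-233,-150],[0,0,0],-1]
    - [[-262,-233,-130],[0,0,0],-1]
    - [[-262,-233,-112],[0,0,0],-1]
    - [[-262,-233,-102],[0,0,0],-1]
    - [[-262,-233,-99],[0,0,0],-1]
    - [[-262,-233,-99],[0,0,0],-1]

```text
time: 42.08
tool_pos: [0.4913, -0.2699, 0.106]
ee_rot: [3.141, 0.0, 1.961]
wrist_force: [-0.1, 0.6, -0.8]
width: 0.0273
```

Emit:
move_arm:
  targets:
    - [[0,0,3],[0,0,0],-1]
    - [[0,0,6],[0,0,0],-1]
    - [[0,0,8],[0,0,0],-1]
    - [[0,0,8],[0,0,0],-1]
    - [[0,0,8],[0,0,0],-1]

```text
time: 42.7
tool_pos: [0.4912, -0.2699, 0.0978]
ee_rot: [3.141, 0.0, 1.961]
wrist_force: [-0.1, -0.7, -1.4]
width: 0.0277
```

Emit:
move_arm:
  targets:
    - [[0,0,1],[0,0,0],-1]
    - [[0,0,2],[0,0,0],-1]
    - [[0,0,2],[0,0,0],-1]

```text
time: 43.08
tool_pos: [0.4911, -0.2698, 0.0956]
ee_rot: [-3.141, -0.0, 1.961]
wrist_force: [0.3, 0.2, -1.4]
width: 0.0276
```

Emit:
move_arm:
  targets:
    - [[0,0,0.5],[0,0,0],-1]
    - [[0,0,1],[0,0,0],-1]
    - [[0,0,1],[0,0,0],-1]

```text
time: 43.45
tool_pos: [0.4911, -0.2699, 0.0947]
ee_rot: [3.142, -0.0, 1.961]
wrist_force: [0.1, -0.5, -1.4]
width: 0.0277
```

Emit:
move_arm:
  targets:
    - [[0,0,0.4],[0,0,0],-1]
    - [[0,0,0.8],[0,0,0],-1]
    - [[0,0,0.8],[0,0,0],-1]

```text
time: 43.82
tool_pos: [0.4912, -0.2699, 0.0946]
ee_rot: [3.141, 0.0, 1.961]
wrist_force: [-1.5, 0.5, 2.4]
width: 0.0275
```

Contact at 0.0946 as expected. Release, retreat.

Emit:
move_arm:
  targets:
    - [[0,0,0],[0,0,0],-0.3]
    - [[0,0,0],[0,0,0],-0.1]
    - [[0,0,0],[0,0,0],-0.1]
    - [[0,0,-5],[0,0,0],-0.1]
    - [[0,0,-20],[0,0,0],-0.1]
    - [[0,0,-50],[0,0,0],-0.1]
    - [[0,0,-85],[0,0,0],-0.1]
    - [[0,0,-100],[0,0,0],-0.1]
    - [[0,0,-105],[0,0,0],-0.1]
    - [[0,0,-105],[0,0,0],-0.1]
    - [[0,0,-105],[0,0,0],-0.1]

```text
time: 45.2
tool_pos: [0.4905, -0.2695, 0.1973]
ee_rot: [-3.14, -0.003, 1.961]
wrist_force: [0.5, -0.7, -0.9]
width: 0.0421
```

```bash
python3 -c "
from h import *
hubs('top',amin=50); hubs('wrist',vmin=138,amin=150,z=.1); go(.4775,.0645,.11,146.2)"
```

```text
1 px [227.7 138.8] area 196 ctr [0.7706 0.2223] rect [770.8 222.6] [94.1 14.9] yaw 67.7
6 px [424.6 248.4] area 137 ctr [ 0.4927 -0.2837] rect [ 494.3 -283. ] [31.6 34.2] yaw 45.1
11 px [286.6 253.1] area 164 ctr [0.4776 0.0643] rect [477.3  65. ] [32.5 35. ] yaw 58.6
1 px [317.3 209.3] area 773 ctr [ 0.4914 -0.2701] rect [ 492.  -270.3] [26.  26.9] yaw 21.7
pos [ 0.4906 -0.2696  0.1975] rpy [-179.9243   -0.1236  112.3701] F [ 0.3148  0.0973 -0.1887] w 0.042228694392221044 t 45.3
SHIFT [313.7 115.1  88.1] TURN [ -0.   -0.1 -33.8]
```

Emit:
move_arm:
  targets:
    - [[24,9,0],[0,0,-4],-0.1]
    - [[65,24,0],[0,0,-8],-0.1]
    - [[110,40,0],[0,0,-13],-0.1]
    - [[155,57,10],[0,0,-18],-0.1]
    - [[200,73,25],[0,0,-23],-0.1]
    - [[245,90,45],[0,0,-28],-0.1]
    - [[285,105,70],[0,0,-32],-0.1]
    - [[307,113,83],[0,0,-33.8],-0.1]
    - [[313.5,115,88],[0,0,-33.8],-0.1]
    - [[313.5,115,88],[0,0,-33.8],-0.1]
    - [[313.5,115,88],[0,0,-33.8],-0.1]

```text
time: 46.68
tool_pos: [0.4788, 0.0629, 0.1117]
ee_rot: [3.141, 0.001, 2.55]
wrist_force: [-0.7, -0.8, 0.5]
width: 0.0424
```

```bash
python3 -c "
from h import *
hubs('wrist',vmin=138,amin=300); go(.4775,.0645,.0075,146.2)"
```

```text
2 px [316.5 206. ] area 870 ctr [0.4783 0.0641] rect [478.7  64.3] [28.7 27.6] yaw 56.1
pos [0.4788 0.0628 0.1118] rpy [179.9619   0.0803 146.0769] F [-0.1966 -0.1393  0.6294] w 0.04248534840312997 t 46.725
SHIFT [  2.2   0.6 104.3] TURN [ 0.   0.1 -0.1]
```

Emit:
move_arm:
  targets:
    - [[0.5,0,25],[0,0,0],-0.1]
    - [[0.5,0,55],[0,0,0],-0.1]
    - [[0.5,0,82],[0,0,0],-0.1]
    - [[0.5,0,94],[0,0,0],-0.1]
    - [[0.5,0,100],[0,0,0],-0.1]
    - [[0.5,0,101.5],[0,0,0],-0.1]
    - [[0.5,0,101.5],[0,0,0],-0.1]
    - [[0.5,0,101.5],[0,0,0],-0.1]
    - [[0.5,0,101.5],[0,0,0],-0.1]

```text
time: 47.85
tool_pos: [0.4781, 0.0641, 0.01]
ee_rot: [3.141, 0.001, 2.551]
wrist_force: [0.1, -0.5, 0.4]
width: 0.0424
```

Emit:
move_arm:
  targets:
    - [[0,0,2],[0,0,0],-0.1]
    - [[0,0,2.7],[0,0,0],-0.1]
    - [[0,0,2.7],[0,0,0],-0.1]
    - [[0,0,2.7],[0,0,0],-0.5]
    - [[0,0,2.7],[0,0,0],-1]
    - [[0,0,2.7],[0,0,0],-1]
    - [[0,0,2.7],[0,0,0],-1]
    - [[0,0,2.7],[0,0,0],-1]

```text
time: 48.85
tool_pos: [0.4778, 0.0641, 0.0068]
ee_rot: [3.142, 0.0, 2.551]
wrist_force: [-0.2, 0.1, 0.1]
width: 0.0274
```

```bash
python3 -c "
from h import *
go(.4914,-.270,.175,146.2)"
```

```text
pos [0.4778 0.0641 0.0068] rpy [179.9969   0.0019 146.1715] F [-0.2325  0.1361  0.1083] w 0.027353450913876 t 48.85
SHIFT [-197.3 -269.9 -168.2] TURN [ 0.  0. -0.]
```

Emit:
move_arm:
  targets:
    - [[0,0,-8],[0,0,0],-1]
    - [[0,0,-30],[0,0,0],-1]
    - [[0,0,-65],[0,0,0],-1]
    - [[0,0,-105],[0,0,0],-1]
    - [[-8,-10,-145],[0,0,0],-1]
    - [[-30,-41,-168],[0,0,0],-1]
    - [[-58,-80,-168],[0,0,0],-1]
    - [[-88,-120,-168],[0,0,0],-1]
    - [[-118,-161,-168],[0,0,0],-1]
    - [[-148,-202,-168],[0,0,0],-1]
    - [[-175,-240,-168],[0,0,0],-1]
    - [[-192,-263,-168],[0,0,0],-1]
    - [[-197,-270,-168],[0,0,0],-1]
    - [[-197,-270,-168],[0,0,0],-1]
    - [[-197,-270,-160],[0,0,0],-1]
    - [[-197,-270,-140],[0,0,0],-1]
    - [[-197,-270,-122],[0,0,0],-1]
    - [[-197,-270,-112],[0,0,0],-1]
    - [[-197,-270,-111],[0,0,0],-1]
    - [[-197,-270,-111],[0,0,0],-1]

```text
time: 51.35
tool_pos: [0.4914, -0.27, 0.1183]
ee_rot: [3.141, 0.001, 2.551]
wrist_force: [-0.3, -0.2, -2.9]
width: 0.0277
```

Emit:
move_arm:
  targets:
    - [[0,0,3],[0,0,0],-1]
    - [[0,0,6],[0,0,0],-1]
    - [[0,0,7.5],[0,0,0],-1]
    - [[0,0,7.5],[0,0,0],-1]
    - [[0,0,7.5],[0,0,0],-1]

```text
time: 51.98
tool_pos: [0.4911, -0.2699, 0.1103]
ee_rot: [3.141, 0.0, 2.551]
wrist_force: [-0.6, -0.3, -2.0]
width: 0.0273
```

Emit:
move_arm:
  targets:
    - [[0,0,1.2],[0,0,0],-1]
    - [[0,0,2.4],[0,0,0],-1]
    - [[0,0,2.4],[0,0,0],-1]

```text
time: 52.35
tool_pos: [0.491, -0.2698, 0.1076]
ee_rot: [3.141, -0.0, 2.551]
wrist_force: [-0.6, 0.7, -1.8]
width: 0.027
```

Emit:
move_arm:
  targets:
    - [[0,0,0.5],[0,0,0],-1]
    - [[0,0,1],[0,0,0],-1]
    - [[0,0,1],[0,0,0],-1]

```text
time: 52.72
tool_pos: [0.4911, -0.2698, 0.1068]
ee_rot: [3.141, -0.0, 2.551]
wrist_force: [-0.3, 0.0, -1.2]
width: 0.0273
```

Emit:
move_arm:
  targets:
    - [[0,0,0.4],[0,0,0],-1]
    - [[0,0,0.8],[0,0,0],-1]
    - [[0,0,0.8],[0,0,0],-1]

```text
time: 53.1
tool_pos: [0.4912, -0.2699, 0.1067]
ee_rot: [3.142, 0.001, 2.551]
wrist_force: [-1.1, 0.4, 1.7]
width: 0.0272
```

Emit:
move_arm:
  targets:
    - [[0,0,0.2],[0,0,0],-1]
    - [[0,0,0.2],[0,0,0],-0.3]
    - [[0,0,0.2],[0,0,0],-0.1]
    - [[0,0,0],[0,0,0],-0.1]
    - [[0,0,-5],[0,0,0],-0.1]
    - [[0,0,-20],[0,0,0],-0.1]
    - [[0,0,-50],[0,0,0],-0.1]
    - [[0,0,-85],[0,0,0],-0.1]
    - [[0,0,-100],[0,0,0],-0.1]
    - [[0,0,-105],[0,0,0],-0.1]
    - [[0,0,-105],[0,0,0],-0.1]
    - [[0,0,-105],[0,0,0],-0.1]

```text
time: 54.6
tool_pos: [0.4905, -0.2695, 0.2094]
ee_rot: [3.141, -0.003, 2.551]
wrist_force: [-0.2, 0.3, -0.6]
width: 0.0422
```

```bash
python3 -c "
from h import *
snap('wrist','w6.png'); hubs('top',amin=50); hubs('wrist',vmin=138,amin=150,z=.112); go(.5209,.2494,.22,179.8)"
```

```text
1 px [227.8 138.8] area 196 ctr [0.7706 0.2221] rect [770.8 222.6] [94.1 14.9] yaw 67.6
2 px [316.9 208.7] area 805 ctr [ 0.4916 -0.269 ] rect [ 491.4 -269.3] [27.6 26.5] yaw 56.2
pos [ 0.4907 -0.2696  0.2099] rpy [179.9911  -0.1198 146.173 ] F [-0.4167  0.1353 -0.2613] w 0.04277598310497507 t 54.75
SHIFT [263.9 448.   -9.5] TURN [  0.   -0.1 -33.6]
```

View pics/w6.png

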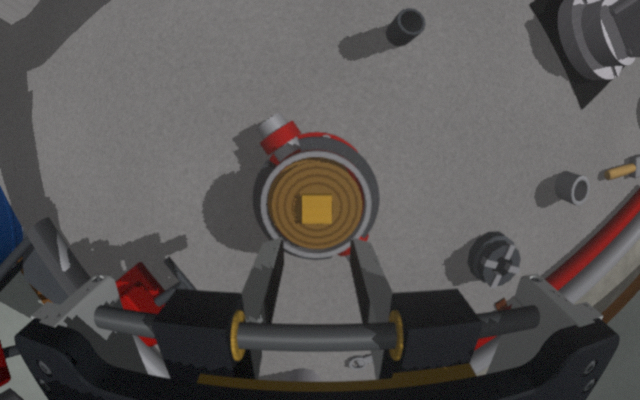

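All four discs are stacked, with the hub at (317,209), centred in the ring. Now I fetch the cover.

Emit:
move_arm:
  targets:
    - [[10,17,-9],[0,0,-3],0]
    - [[38,64,-9],[0,0,-6],0]
    - [[66,112,-9],[0,0,-10],0]
    - [[94,160,-9],[0,0,-14],0]
    - [[122,207,-9],[0,0,-18],0]
    - [[150,255,-9],[0,0,-22],0]
    - [[178,302,-9],[0,0,-26],0]
    - [[206,350,-9],[0,0,-30],0]
    - [[234,398,-9],[0,0,-33.6],0]
    - [[255,433,-9],[0,0,-33.6],0]
    - [[264,448,-9],[0,0,-33.6],0]
    - [[264,448,15],[0,0,-33.6],0]
    - [[264,448,55],[0,0,-33.6],0]
    - [[264,448,90],[0,0,-33.6],0]
    - [[264,448,112],[0,0,-33.6],0]
    - [[264,448,120],[0,0,-33.6],0]
    - [[264,448,122],[0,0,-33.6],0]
    - [[264,448,122],[0,0,-33.6],0]

```text
time: 57.0
tool_pos: [0.5219, 0.2494, 0.0905]
ee_rot: [3.141, 0.002, 3.138]
wrist_force: [0.1, 0.0, -0.1]
width: 0.0466
```

```bash
python3 -c "
from h import *
go(.5209,.2494,.0855,179.8)"
```

```text
pos [0.5219 0.2494 0.0905] rpy [179.9527   0.1256 179.7693] F [ 0.0702  0.0416 -0.1456] w 0.04658298048131557 t 57.0
SHIFT [1. 0. 5.] TURN [ 0.   0.1 -0. ]
```

Emit:
move_arm:
  targets:
    - [[0,0,2],[0,0,0],0]
    - [[0,0,3.5],[0,0,0],0]
    - [[0,0,3.5],[0,0,0],-0.3]
    - [[0,0,3.5],[0,0,0],-1]
    - [[0,0,3.5],[0,0,0],-1]
    - [[0,0,3.5],[0,0,0],-1]
    - [[0,0,3.5],[0,0,0],-1]
    - [[0,0,3.5],[0,0,0],-1]

```text
time: 58.0
tool_pos: [0.5212, 0.2493, 0.0856]
ee_rot: [3.141, 0.0, 3.138]
wrist_force: [0.2, -0.2, -0.9]
width: 0.0157
```

```bash
python3 -c "
from h import *
go(.4914,-.2703,.225,180)"
```

```text
pos [0.5212 0.2493 0.0856] rpy [179.9881   0.0074 179.7734] F [ 0.2141 -0.1906 -0.8796] w 0.01569553790592964 t 58.0
SHIFT [  27.7 -519.7 -139.5] TURN [ 0.   0.  -0.2]
```

Emit:
move_arm:
  targets:
    - [[0,0,-15],[0,0,0],-1]
    - [[0,0,-50],[0,0,0],-1]
    - [[0,0,-95],[0,0,0],-1]
    - [[0,0,-130],[0,0,0],-1]
    - [[1,-15,-140],[0,0,0],-1]
    - [[3,-50,-140],[0,0,0],-1]
    - [[5,-95,-140],[0,0,0],-1]
    - [[8,-145,-140],[0,0,0],-1]
    - [[11,-195,-140],[0,0,0],-1]
    - [[13,-245,-140],[0,0,0],-1]
    - [[16,-295,-140],[0,0,0],-1]
    - [[18,-345,-140],[0,0,0],-1]
    - [[21,-395,-140],[0,0,0],-1]
    - [[24,-440,-140],[0,0,0],-1]
    - [[26,-480,-140],[0,0,0],-1]
    - [[27.5,-508,-140],[0,0,0],-1]
    - [[27.5,-519.5,-140],[0,0,0],-1]
    - [[27.5,-519.5,-140],[0,0,0],-1]
    - [[27.5,-519.5,-140],[0,0,0],-1]
    - [[27.5,-519.5,-140],[0,0,0],-1]

```text
time: 60.5
tool_pos: [0.4918, -0.269, 0.2257]
ee_rot: [3.141, 0.0, 3.139]
wrist_force: [-0.9, 0.4, -4.4]
width: 0.0158
```

```bash
python3 -c "
from h import *
go(.4915,-.2702,.165,179.8)"
```

```text
pos [ 0.4918 -0.269   0.2257] rpy [179.982    0.0093 179.8628] F [-0.9172  0.3685 -4.4154] w 0.015834028785438974 t 60.5
SHIFT [ 0.3 -1.2 60.7] TURN [0.  0.  0.1]
```

Emit:
move_arm:
  targets:
    - [[0,-0.5,12],[0,0,0],-1]
    - [[0,-0.5,28],[0,0,0],-1]
    - [[0,-0.5,42],[0,0,0],-1]
    - [[0,-0.5,50],[0,0,0],-1]
    - [[0,-0.5,53],[0,0,0],-1]
    - [[0,-0.5,53],[0,0,0],-1]
    - [[0,-0.5,53],[0,0,0],-1]

```text
time: 61.38
tool_pos: [0.4919, -0.2709, 0.1733]
ee_rot: [-3.141, 0.001, 3.138]
wrist_force: [0.5, -0.3, -4.7]
width: 0.0157
```

Emit:
move_arm:
  targets:
    - [[0,0,3],[0,0,0],-1]
    - [[0,0,6],[0,0,0],-1]
    - [[0,0,9],[0,0,0],-1]
    - [[0,0,12],[0,0,0],-1]
    - [[0,0,12],[0,0,0],-1]
    - [[0,0,12],[0,0,0],-1]

```text
time: 62.12
tool_pos: [0.4917, -0.2707, 0.1606]
ee_rot: [3.142, 0.0, 3.138]
wrist_force: [-0.3, -0.8, -4.9]
width: 0.0161
```

Emit:
move_arm:
  targets:
    - [[0,0,3],[0,0,0],-1]
    - [[0,0,6],[0,0,0],-1]
    - [[0,0,9],[0,0,0],-1]
    - [[0,0,12],[0,0,0],-1]
    - [[0,0,12],[0,0,0],-1]

```text
time: 62.75
tool_pos: [0.4917, -0.2707, 0.1506]
ee_rot: [-3.141, 0.001, 3.138]
wrist_force: [-3.0, 1.9, 4.6]
width: 0.0157
```

Emit:
move_arm:
  targets:
    - [[0,0,3],[0,0,0],-1]
    - [[0,0,6],[0,0,0],-1]
    - [[0,0,9],[0,0,0],-1]
    - [[0,0,9],[0,0,0],-1]
    - [[0,0,9],[0,0,0],-1]

```text
time: 63.38
tool_pos: [0.4918, -0.2707, 0.1435]
ee_rot: [-3.14, 0.002, 3.138]
wrist_force: [-5.4, 2.6, 11.1]
width: 0.0161
```

Emit:
move_arm:
  targets:
    - [[0,0,1.2],[0,0,0],-1]
    - [[0,0,2.2],[0,0,0],-1]
    - [[0,0,2.2],[0,0,0],-1]
    - [[0,0,2.2],[0,0,0],-1]

```text
time: 63.88
tool_pos: [0.4918, -0.2707, 0.1416]
ee_rot: [-3.14, 0.002, 3.138]
wrist_force: [-5.0, 4.2, 13.2]
width: 0.0162
```

Emit:
move_arm:
  targets:
    - [[0,0,0],[0,0,4],-1]
    - [[0,0,0],[0,0,9],-1]
    - [[0,0,0],[0,0,14],-1]
    - [[0,0,0],[0,0,20],-1]
    - [[0,0,0],[0,0,26],-1]
    - [[0,0,0],[0,0,32],-1]
    - [[0,0,0],[0,0,38],-1]
    - [[0,0,0],[0,0,44],-1]
    - [[0,0,0],[0,0,50],-1]
    - [[0,0,0],[0,0,56],-1]
    - [[0,0,0],[0,0,62],-1]
    - [[0,0,0],[0,0,68],-1]
    - [[0,0,0],[0,0,74],-1]
    - [[0,0,0],[0,0,78],-1]
    - [[0,0,0],[0,0,80],-1]
    - [[0,0,0],[0,0,80],-1]
    - [[0,0,0],[0,0,80],-1]

```text
time: 66.0
tool_pos: [0.4937, -0.2726, 0.1423]
ee_rot: [3.136, 0.007, 1.742]
wrist_force: [0.1, -0.9, 11.3]
width: 0.0157
```

Emit:
move_arm:
  targets:
    - [[0,0,-2],[0,0,0],-1]
    - [[0,0,-4],[0,0,0],-1]
    - [[0,0,-6],[0,0,0],-1]
    - [[0,0,-8],[0,0,0],-1]
    - [[0,0,-8],[0,0,0],-1]
    - [[0,0,-8],[0,0,0],-1]

```text
time: 66.75
tool_pos: [0.4935, -0.2726, 0.1475]
ee_rot: [3.137, 0.006, 1.741]
wrist_force: [2.4, -3.9, 4.5]
width: 0.0163
```

Emit:
move_arm:
  targets:
    - [[0,0,-1],[0,0,0],-1]
    - [[0,0,-2],[0,0,0],-1]
    - [[0,0,-3],[0,0,0],-1]
    - [[0,0,-3],[0,0,0],-1]

```text
time: 67.25
tool_pos: [0.4935, -0.2726, 0.1476]
ee_rot: [3.138, 0.005, 1.741]
wrist_force: [5.9, -5.9, -4.1]
width: 0.0157
```

Emit:
move_arm:
  targets:
    - [[0,0,1],[0,0,0],-1]
    - [[0,0,1],[0,0,0],-0.5]
    - [[0,0,1],[0,0,0],0]
    - [[0,0,1],[0,0,0],0]
    - [[0,0,-10],[0,0,0],0]
    - [[0,0,-40],[0,0,0],0]
    - [[0,0,-90],[0,0,0],0]
    - [[0,0,-125],[0,0,0],0]
    - [[0,0,-133],[0,0,0],0]
    - [[0,0,-133],[0,0,0],0]
    - [[0,0,-133],[0,0,0],0]

```text
time: 68.62
tool_pos: [0.491, -0.2702, 0.2791]
ee_rot: [-3.139, -0.003, 1.741]
wrist_force: [0.1, 0.3, -0.5]
width: 0.0469
```

```bash
python3 -c "
from h import *
p=campose('wrist'); im=snap('wrist','w7.png'); print(status.get_obs()['tool_pos'])
t=snap('top','top9.png')
a=cv2.resize(im[115:260,235:405],None,fx=3,fy=3,interpolation=cv2.INTER_CUBIC)
b=cv2.resize(t[120:310,160:480],(733,435),interpolation=cv2.INTER_CUBIC)
cv2.imwrite('pics/c7.png',a[:,:,::-1]); 
print([w2pix('wrist',[.492+.042*s*np.cos(np.radians(-80.2)),-.271+.042*s*np.sin(np.radians(-80.2)),.179],p) for s in (-1,1)])"
```

```text
[ 0.491  -0.2702  0.279 ]
[(np.float64(318.0855258305681), np.float64(164.61040932362914)), (np.float64(318.0000006173095), np.float64(249.0846935584316))]
```

View pics/c7.png

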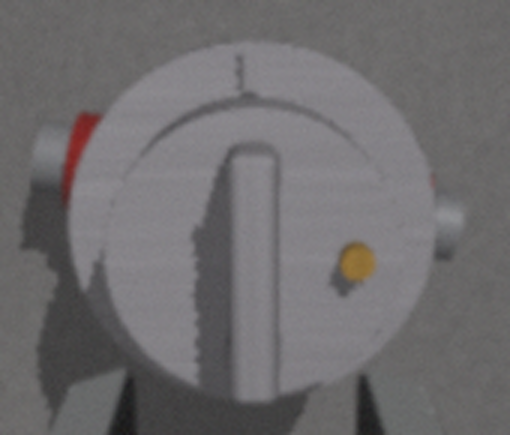

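View pics/top9.png

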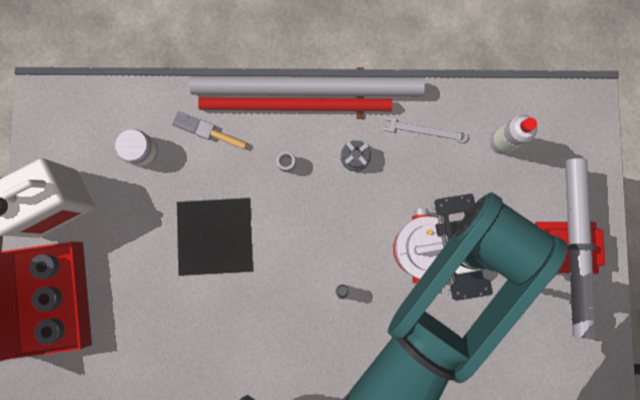

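The cover is level and its handle is in line with the tool at about 80° clockwise. It stayed down when tugged, and the bench is clear with the bystanders unmoved. Handing in.

```bash
python3 -c "
from h import *
print(order.close_job())"
```

```text
the job is handed in; nothing more can be done
None
```

The job is done and handed in at about 69 s of robot time, well inside the 210 s limit.

- **Opening:** I pushed the cover down about 6 mm, turned it back 80° to line up with the stubs, lifted it off and set it on the mat.
- **Discs:** All four loose discs are on the pile in the pot. I felt for each contact before letting go, and the force rose to between 1.7 and 4.7 N. The contacts came at the expected 12 mm spacing. Close wrist-camera views after each placing showed the new hub within about 1 mm of the pot axis. No disc had moved when I rechecked before each pick.
- **Closing:** I put the cover back on, pushed it down, turned it 80° clockwise and let it spring up. It came back to the original locked height (gripper reading 0.1475 m before and 0.1476 m after) and held against a 4 N upward tug.

**Final checks:**
- The last wrist picture shows the cover level with its handle about 80° clockwise of the stubs, within the locked range.
- The last top picture shows no discs left on the bench and the bystanders where they were.
- During locking the cover moved about 2 mm sideways within its play.
- Nothing else disagreed.

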